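Reset the depth stop of the dibbling press and lock it

ROBOT

A 6-joint arm with a two-finger parallel gripper is mounted at the origin on the work surface. World frame = base frame: x ahead of the robot, y to its left, z up, the work surface at z = 0. Lengths are in m, angles in rad, forces in N, time in s.
With the tool pointing down it reaches from about 0.225 to 0.725 m from the base axis. Payload 3.1 kg.
Tool frame: the origin (TCP) lies on the centre line of the jaws, within the pads' length; the fingertips stand 11 mm ahead of it and the grasp point (between the pads) lies 8 mm behind it; z points along the fingers, y is the line along which they close (so a half turn about z gives the same grasp; the last joint's range is limited). The gripper opens to 85 mm and grips with 20 to 120 N. Pads are 22 mm wide; open, the fingers measure 114 mm over their backs; the gripper's body (76 mm by 85 mm) begins 54 mm behind the grasp point. The pads swing forward as they close: fully open they stand 13 mm farther back than shut.
Start: joints at [-1.234, 0.048, 0.099, 1.622, 0, 1.443], TCP at [0.235, -0.469, 0.242] pointing down, gripper open.
Joint ranges: [-2.91, 2.91], [-0.99, 1.94], [-1.21, 1.42], [-2.12, 2.29], [-1.49, 1.47], [-3.14, 3.14]. Speed limits (rad/s): [2.79, 2.79, 3.14, 3.14, 3.14, 3.14].

INTERFACE

Orientations are given as a unit quaternion [w, x, y, z].
In Python, from rig import * gives the robot as it stands.
- The arm moves only by the shell command python3 -m crank 'ROWS' [FORCE]. ROWS is JSON, a list of rows, each an object with "translation": the shift along the tool's x, y, z in mm, a list of three; "turn": the turn, a rotation vector about the tool's x, y, z in degrees, a list of three; "fingers": the opening, from -1 (shut) to 1 (fully open). In form: [{"translation": [tx, ty, tz], "turn": [wx, wy, wz], "fingers": fingers}, ...]. A call has 1 to 20 rows; each row shifts and turns the commanded pose from where the row before left it, along the tool's axes as they then stand; what a row does not reach is not made up. A row lasts 1/12 s, in which the tool goes at most 41.7 mm and 7.16 degrees, less where a joint would pass 70% of its speed; a pose out of reach is approached as far as the arm can. A call with a gripper value outside its range is refused whole. The fingers move at their own pace and stop on an object; FORCE is the grip in N (left out, the last holds). Time passes only in rows, so rows that do not move let the fingers close. It gives the time, the measured TCP pose, the force, the opening and the grip force at its end, in the units of the state.
- state(): the state, without advancing time (a new reading comes with each control period).
- snapshot(name): name is "scene" or "top" or "wrist"; returns the picture (480x640x3 uint8, blue, green, red); there is no depth.
- camera_params(name): a dict with "fx", "fy", "cx", "cy" (pixels), "R" (3x3) and "t" (3): a world point X has camera coordinates R X + t. Camera axes: x right, y down, z forward; pixel columns grow to the right and rows downward; lengths in m; the calibration is good to about 2 mm. A picture is of the moment at which its call begins: read the wrist's pose just before it. camera_params takes no time and is no camera call; for the wrist camera it gives the pose at the moment of the call.
- finish_job(): hands the job in; it is judged then, once.
The state is a dict: "time_s": time; "q": joint angles; "dq": joint speeds; "joint_efforts": joint torques, N m; "tool_pos": TCP position; "tcp_rot": TCP orientation; "force": force on the tool from outside, world axes, zero at the start; "moment": the same for the moment, N m; "finger_gap": opening from 0.0 (shut) to 1.0 (fully open); "grip_force": force on a finger pad.
Only numpy, scipy, OpenCV 4.12 (cv2) and the standard library are available. Lean on these libraries where they do the work, as an engineer would, in place of code of your own. Each camera call takes 0.05 s, during which the arm holds its last target. There are 200 camera calls.

TASK

The ram of the bench dibbling press is clamped at today's sowing depth: set its depth stop to it. Slacken the lock ring fully, screw the stop down by its knob until its rubber tip bears lightly on the steel button below, and do the lock ring up again firmly by hand, not brutally. Never turn the knob while the ring still clamps the screw, leave everything else on the bench where it is, and let go.

Things in the scene. Friction and masses are not known exactly. Their poses are not given: they have to be found in the camera images.
- press: fixed bench dibbling press of grey-painted iron: base plate 235 x 240 x 18 mm, column 182 mm high, a head guiding the vertical ram, on the ram a crossbar (36 mm wide, top 215 mm high) that carries the depth stop. Origin on the table right under the stop axis, z up, -x its front; the ram is 62 mm to -y, the column a further 88 mm to +x. Only the stop reaches above 222 mm. Leave its two levers alone
- ring_mid (a point): centre of the lock ring, on the stop axis: a knurled steel ring 46 mm across and 15 mm high, its mid-height 244 mm above the table; z up. It sits on a slotted bush 37 to 42 mm wide, 22 mm clear above the crossbar, so fingers can close round it from above past the knob. It keeps its height when turned
- stop_screw: the depth stop: knurled black knob 34 mm across and 20 mm high on a 16 mm steel screw, on the same axis as the lock ring and above it. Origin at the knob's middle, about 34 mm above the ring's centre at the start, 17 mm clear between ring and knob; z up. Clockwise from above drives it down, 8 mm a turn. When slack it turns at 0.06 to 0.1 N m. Its rubber tip ends 109 mm below the origin
- anvil: steel button 22 mm across and 6 mm high under the screw, on the press head; upper face 168 mm above the table, origin under its middle. The stop's tip starts 1.5 to 3 mm above it. From first touch the torque on the knob climbs by about 0.35 N m per rad; 0.1 above the running torque is plenty, 0.25 strains the press. Let go, the knob springs back a little but stays bearing on the button
- collet: slotted bush that the lock ring squeezes onto the screw; origin on the table. Clockwise from above tightens. The ring starts tight, 0.2 to 0.4 rad past where it bites; backed off 0.7 rad it is surely slack (it stops at 2.4 rad). It runs at 0.3 N m; past the bite this climbs by about 0.8 N m per rad: 0.3 above running is firm, over 0.5 above brutal. Let go, it springs back under 0.1 rad
- pot_press: empty 90 mm brown plastic pot, 80 mm high, under the dibber on the base plate; origin under its middle
- labels: pack of white plant labels 18 x 75 x 14 mm on the front of the base plate; origin under its middle
- pot_spare: empty 90 mm brown plastic pot, 80 mm high, on the bench; origin under its middle
- pot_stack: stack of four such pots, 128 mm high; origin under its middle
- beaker: steel beaker 76 mm across and 95 mm high with ruler and pens; origin under its middle
- rinse_bottle: white bottle 68 mm across and 190 mm high; origin under its middle

How it is judged:
On the way, in this order (a step that is already met when the one before it is completed fails the run):
1. the lock ring is slack: the bush grips the screw with less than 1 N (contact force between collet and stop_screw below 1 N), for 0.2 s.
2. with the ring slack, the stop's tip bears on the button with more than 3 N (contact force between stop_screw and anvil above 3 N and contact force between collet and stop_screw below 1 N), for 0.2 s.
3. the lock ring is tight again: the bush grips the screw with more than 12 N (contact force between collet and stop_screw above 12 N), for 0.2 s.
At the end, for the whole second after the job is handed in: the stop's rubber tip bears on the button with more than 3 N, the lock ring is tight (the bush grips the screw with more than 12 N, which takes about 0.2 N m on the ring above its running torque) and the screw is at rest (contact force between collet and stop_screw above 12 N and contact force between stop_screw and anvil above 3 N and angular speed of stop_screw below 0.05 rad/s); the robot touches nothing.
It fails at once if the stop is screwed down too hard and strains the press: its tip bears on the button with more than 50 N (about 0.25 N m on the knob above its running torque) (contact force between stop_screw and anvil above 50 N).
It fails at once if the lock ring is overtightened: the bush grips the screw with more than 40 N (about 0.5 N m on the ring above its running torque) (contact force between collet and stop_screw above 40 N).
It fails at once if the fingers turn the stop screw (faster than 0.25 rad/s) while the ring clamps it with more than 8 N (angular speed of stop_screw above 0.25 rad/s and contact force between collet and stop_screw above 8 N and contact force between the fingers and stop_screw above 1 N).
It fails at once if another thing on the bench is shifted by more than 20 mm (distance of any of pot_press, labels, pot_spare, pot_stack, beaker, rinse_bottle from where it was at the start of the episode above 0.02 m).
It also fails if it takes over 64 s, if anything falls off the work surface, if the arm or the gripper's body presses on something with over 40 N, if the wrist force passes 120 N, or if a joint passes its speed limit or range.

## Working session

There is one attempt and no reset: what is moved stays moved. The work goes in short steps, Python scripts to look and compute and a shell command to move; the robot and the scene stay as the last step left them, time stands still between calls to the robot, and variables do not carry over. Pictures are saved under pics/ and viewed, at most 10 in all, crops included, and the job is handed in when it is done.

```bash
mkdir -p pics; ls; python3 - <<'E'
from rig import *
import cv2,json
s=state();print(s)
for n in("scene","top","wrist"):
    p=camera_params(n);print(n,p)
    cv2.imwrite(f"pics/{n}0.png",snapshot(n))
E
```

```text
pics
{'time_s': 0.0, 'q': array([-1.23381033e+00,  4.87206744e-02,  9.75898592e-02,  1.62194385e+00,
        2.29122190e-05,  1.44301483e+00]), 'dq': array([-8.57626417e-04, -4.64888323e-04, -8.07364198e-05,  8.56568645e-04,
       -5.54264294e-04,  8.25993005e-04]), 'joint_efforts': array([ 5.34553658e-05, -3.38784420e+01,  3.20014036e+01,  2.03325413e-02,
       -1.13762487e-04,  1.48252337e-05]), 'tool_pos': array([ 0.23512884, -0.46877341,  0.24112872]), 'tcp_rot': array([-1.13413716e-03,  9.73119560e-01,  2.30297686e-01, -1.07548817e-04]), 'force': array([ 0.67334067, -0.43705238, -0.72481137]), 'moment': array([ 0.0091173 , -0.0165979 ,  0.00770725]), 'grip_force': 0.0, 'finger_gap': 1.000474013529645}
scene {'fx': 576.3625872552426, 'fy': 576.3625872552426, 'cx': 316.6942112983849, 'cy': 245.3535866030722, 'R': array([[ 0.76248117,  0.64700329, -0.00303352],
       [ 0.53041091, -0.62775048, -0.56973116],
       [-0.37052223,  0.43280027, -0.82182553]]), 't': array([-0.37447869, -0.1207101 ,  1.51857416])}
top {'fx': 595.9916656682352, 'fy': 595.9916656682352, 'cx': 316.7277613462166, 'cy': 242.6808271521067, 'R': array([[-2.83463114e-04, -9.99957093e-01,  9.25909505e-03],
       [-9.85742305e-01, -1.27854237e-03, -1.68257167e-01],
       [ 1.68261785e-01, -9.17477640e-03, -9.85699647e-01]]), 't': array([0.0170091 , 0.46425086, 1.5067999 ])}
wrist {'fx': 386.53685273788545, 'fy': 386.53685273788545, 'cx': 321.5081905267733, 'cy': 242.716075501491, 'R': array([[ 0.44762459, -0.89421999, -0.00168198],
       [-0.85295162, -0.42752997,  0.29948565],
       [-0.26852515, -0.13262249, -0.95409932]]), 't': array([-0.52330393, -0.03777669,  0.37914677])}
```

View pics/top0.png

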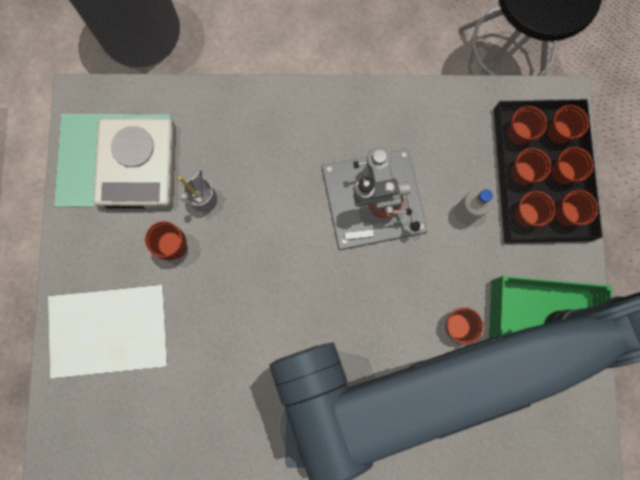

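View pics/scene0.png

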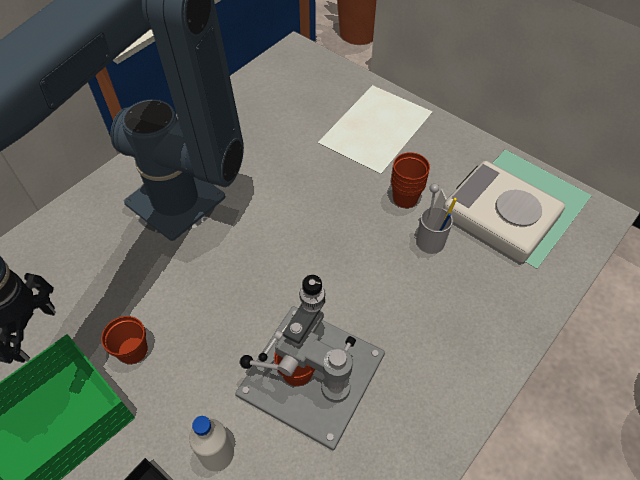

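Top view: knob around (366,184), base plate corners (323,166), (405,151), (426,234) and (341,247), bottle (480,203). Scene view: knob around (312,284), ring just below it. The two views can be triangulated.

```bash
cat > h.py <<'E'
import numpy as np,cv2
from rig import *
def ray(n,uv,p=None):
    p=p or camera_params(n);R=np.array(p["R"]);t=np.array(p["t"])
    d=R.T@np.array([(uv[0]-p["cx"])/p["fx"],(uv[1]-p["cy"])/p["fy"],1.]);return -R.T@t,d/np.linalg.norm(d)
def onz(n,uv,z,p=None):
    c,d=ray(n,uv,p);return c+d*(z-c[2])/d[2]
def tri(rs):
    A=sum(np.eye(3)-np.outer(d,d) for c,d in rs);b=sum((np.eye(3)-np.outer(d,d))@c for c,d in rs)
    return np.linalg.solve(A,b)
def dark(im,box,th=60):
    x0,y0,x1,y1=box;m=(im[y0:y1,x0:x1].max(2)<th).astype(np.uint8)
    out=[]
    for c in cv2.findContours(m,cv2.RETR_EXTERNAL,cv2.CHAIN_APPROX_NONE)[0]:
        if cv2.contourArea(c)>15:
            (x,y),r=cv2.minEnclosingCircle(c);out.append((round(x+x0,1),round(y+y0,1),round(r,1),cv2.contourArea(c)))
    return out
E
python3 - <<'E'
from h import *
T=cv2.imread("pics/top0.png");S=cv2.imread("pics/scene0.png")
print(dark(T,(345,165,390,205)),dark(S,(290,260,335,315)))
a=cv2.resize(T[135:255,310:440],None,fx=3,fy=3,interpolation=cv2.INTER_CUBIC)
b=cv2.resize(S[260:330,270:350],(400,350),interpolation=cv2.INTER_CUBIC)
o=np.zeros((360,790,3),np.uint8);o[:,:390]=a;o[:350,390:]=b;cv2.imwrite("pics/c1.png",o)
c=[onz("top",p,.018)[:2] for p in[(323,166),(405,151),(426,234),(341,247)]]
print(np.round(c,4),np.degrees(np.arctan2(*(c[0]-c[3])[::-1])),np.degrees(np.arctan2(*(c[1]-c[2])[::-1])),np.degrees(np.arctan2(*(c[0]-c[1])[::-1]))-90)
print(onz("top",(366,184),.288),onz("scene",(312,283),.288))
E
```

```text
[(366.7, 184.3, 8.2, 53.0)] [(320.0, 301.0, 6.4, 19.5), (311.7, 284.8, 10.3, 294.5)]
[[ 6.771e-01  1.000e-04]
 [ 7.198e-01 -2.218e-01]
 [ 4.915e-01 -2.716e-01]
 [ 4.564e-01 -4.670e-02]] 11.987820996051317 12.30383139660642 10.878962663119694
[ 0.55345529 -0.08935367  0.288     ] [ 0.55775976 -0.09021314  0.288     ]
```

View pics/c1.png

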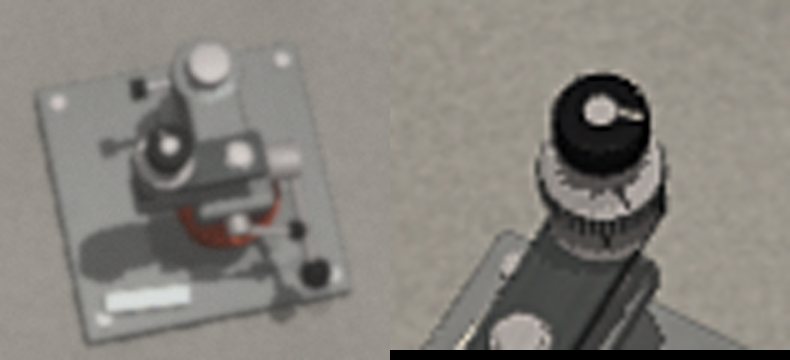

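The enlarged crop shows the grey dot marking the knob top at top-view (366.7,183.7) and scene (312,282). The press is yawed about 12° and the ring is clearly visible under the knob. I'll move above it next and refine with the wrist camera.

```bash
python3 -m crank '[{"translation":[32.6,-14,-8],"turn":[0,0,0],"fingers":1},{"translation":[32.6,-14,-8],"turn":[0,0,0],"fingers":1},{"translation":[32.6,-14,-8],"turn":[0,0,0],"fingers":1},{"translation":[32.6,-14,-8],"turn":[0,0,0],"fingers":1},{"translation":[32.6,-14,-8],"turn":[0,0,0],"fingers":1},{"translation":[32.6,-14,-8],"turn":[0,0,0],"fingers":1},{"translation":[32.6,-14,-8],"turn":[0,0,0],"fingers":1},{"translation":[32.6,-14,-8],"turn":[0,0,0],"fingers":1},{"translation":[32.6,-14,-8],"turn":[0,0,0],"fingers":1},{"translation":[32.6,-14,-8],"turn":[0,0,0],"fingers":1},{"translation":[32.6,-14,-8],"turn":[0,0,0],"fingers":1},{"translation":[32.6,-14,-8],"turn":[0,0,0],"fingers":1},{"translation":[32.6,-14,-8],"turn":[0,0,0],"fingers":1},{"translation":[32.6,-14,-8],"turn":[0,0,0],"fingers":1},{"translation":[0,0,0],"turn":[0,0,-7],"fingers":1},{"translation":[0,0,0],"turn":[0,0,-7],"fingers":1},{"translation":[0,0,0],"turn":[0,0,-7],"fingers":1},{"translation":[0,0,0],"turn":[0,0,-7],"fingers":1},{"translation":[0,0,0],"turn":[0,0,-7],"fingers":1},{"translation":[0,0,0],"turn":[0,0,-7],"fingers":1}]' 
python3 -m crank '[{"translation":[0,0,0],"turn":[0,0,0],"fingers":1},{"translation":[0,0,0],"turn":[0,0,0],"fingers":1},{"translation":[0,0,0],"turn":[0,0,0],"fingers":1}]'
python3 - <<'E'
from h import *
s=state();print(s["q"],s["tool_pos"],s["tcp_rot"],s["force"],s["moment"])
p=camera_params("wrist");im=snapshot("wrist");cv2.imwrite("pics/w1.png",im)
P=np.array(p["R"])@np.array([.5555,-.0898,.288])+np.array(p["t"]);u=P[:2]/P[2]*p["fx"]+[p["cx"],p["cy"]];print("expect",u)
np.save("w1.npy",p,allow_pickle=True)
E
```

```text
time_s: 1.82
tool_pos: [0.5554, -0.0894, 0.3538]
tcp_rot: [-0.0, 0.824, 0.566, -0.0]
force: [-0.2, 0.3, 0.3]
finger_gap: 1.0
grip_force: 0.0
time_s: 2.07
tool_pos: [0.5554, -0.0895, 0.354]
tcp_rot: [-0.0, 0.827, 0.563, -0.0]
force: [-0.5, -1.4, 0.3]
finger_gap: 1.002
grip_force: 0.0
[-2.79028799e-01  2.16575961e-01  5.12802021e-01  1.86752351e+00
  2.47981393e-05  1.66736347e+00] [ 0.55540977 -0.08952721  0.35403944] [-2.00510819e-04  8.26688245e-01  5.62660184e-01 -1.50766163e-04] [-0.51725469 -1.37034972  0.32405952] [-0.00175175 -0.00244428  0.02214824]
expect [322.45680186 270.2509074 ]
```

View pics/w1.png

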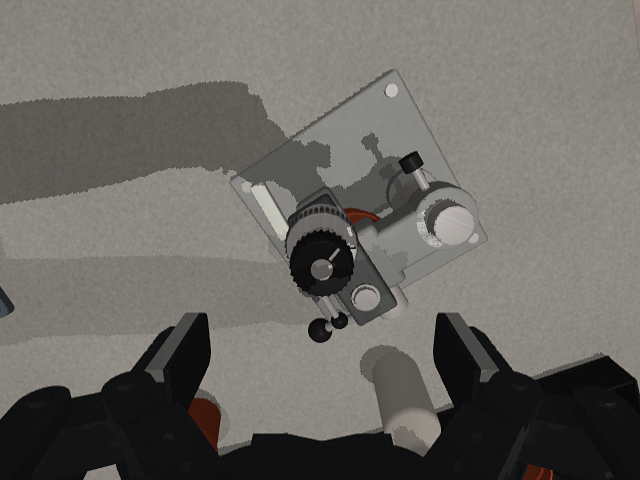

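The wrist view shows the knob's dot at (321,270), within 1.5 px of the prediction, and midway between the fingers (210/434). Centring is good, so I'll descend to the ring and close.

```bash
python3 -m crank '[{"translation":[0,0,20],"turn":[0,0,0],"fingers":1},{"translation":[0,0,20],"turn":[0,0,0],"fingers":1},{"translation":[0,0,20],"turn":[0,0,0],"fingers":1},{"translation":[0,0,20],"turn":[0,0,0],"fingers":1},{"translation":[0,0,20],"turn":[0,0,0],"fingers":1},{"translation":[0,0,20],"turn":[0,0,0],"fingers":1},{"translation":[0,0,0],"turn":[0,0,0],"fingers":1},{"translation":[0,0,0],"turn":[0,0,0],"fingers":1}]' && python3 -m crank '[{"translation":[0,0,0],"turn":[0,0,0],"fingers":-1},{"translation":[0,0,0],"turn":[0,0,0],"fingers":-1},{"translation":[0,0,0],"turn":[0,0,0],"fingers":-1},{"translation":[0,0,0],"turn":[0,0,0],"fingers":-1},{"translation":[0,0,0],"turn":[0,0,0],"fingers":-1},{"translation":[0,0,0],"turn":[0,0,0],"fingers":-1},{"translation":[0,0,0],"turn":[0,0,0],"fingers":-1},{"translation":[0,0,0],"turn":[0,0,0],"fingers":-1},{"translation":[0,0,0],"turn":[0,0,0],"fingers":-1},{"translation":[0,0,0],"turn":[0,0,0],"fingers":-1}]' 70
python3 - <<'E'
from h import *
s=state();print(s["tool_pos"],s["tcp_rot"],s["force"],s["moment"],s["finger_gap"]*85)
cv2.imwrite("pics/w2.png",snapshot("wrist"))
E
```

```text
time_s: 2.78
tool_pos: [0.5544, -0.0893, 0.233]
tcp_rot: [-0.001, 0.826, 0.563, -0.001]
force: [-0.1, -0.6, 0.9]
finger_gap: 0.998
grip_force: 0.0
time_s: 3.62
tool_pos: [0.5553, -0.0894, 0.2368]
tcp_rot: [0.001, 0.826, 0.564, 0.001]
force: [-2.8, 0.5, 5.8]
finger_gap: 0.515
grip_force: 70.5
[ 0.55531925 -0.08938829  0.23682785] [6.50169366e-04 8.25984146e-01 5.63692662e-01 5.92154228e-04] [-2.78058518  0.5168535   5.79528388] [ 0.23857089  0.72085807 -0.03793273] 43.80173046244126
```

View pics/w2.png

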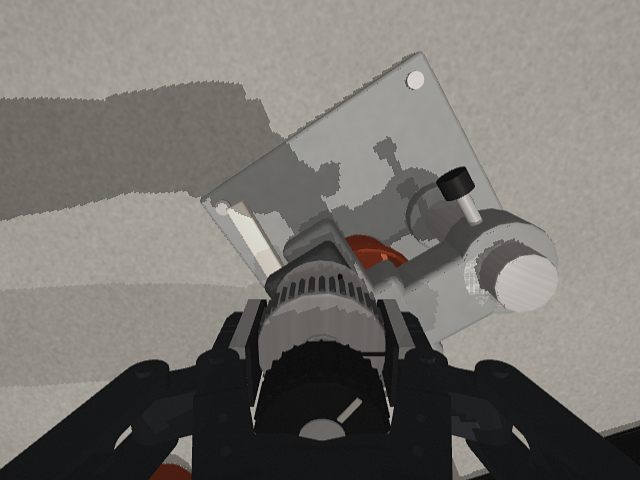

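The fingers hold the ring below the knob (pads at columns 255/390; gap about 44 mm). I'll turn it counter-clockwise, which is negative about tool z.

```bash
python3 -m crank '[{"translation":[0,0,-2],"turn":[0,0,-4],"fingers":-1},{"translation":[0,0,0],"turn":[0,0,-4],"fingers":-1},{"translation":[0,0,0],"turn":[0,0,-4],"fingers":-1}]' 80 && python3 -c "
from h import *
s=state();print(s['tool_pos'],s['force'],s['moment'])"
python3 -m crank '[{"translation":[0,0,0],"turn":[0,0,-5],"fingers":-1},{"translation":[0,0,0],"turn":[0,0,-5],"fingers":-1},{"translation":[0,0,0],"turn":[0,0,-5],"fingers":-1},{"translation":[0,0,0],"turn":[0,0,-5],"fingers":-1},{"translation":[0,0,0],"turn":[0,0,-5],"fingers":-1},{"translation":[0,0,0],"turn":[0,0,-5],"fingers":-1},{"translation":[0,0,0],"turn":[0,0,-5],"fingers":-1},{"translation":[0,0,0],"turn":[0,0,-5],"fingers":-1},{"translation":[0,0,0],"turn":[0,0,-5],"fingers":-1},{"translation":[0,0,0],"turn":[0,0,-5],"fingers":-1},{"translation":[0,0,0],"turn":[0,0,0],"fingers":-1},{"translation":[0,0,0],"turn":[0,0,0],"fingers":-1}]'
python3 - <<'E'
from h import *
s=state();print(s["q"],s["tool_pos"],s["tcp_rot"],s["force"],s["moment"],s["finger_gap"]*85)
cv2.imwrite("pics/w3.png",snapshot("wrist"))
E
```

```text
time_s: 3.92
tool_pos: [0.5553, -0.0894, 0.2369]
tcp_rot: [-0.0, 0.762, 0.648, 0.0]
force: [-0.9, 0.8, -0.0]
finger_gap: 0.51
grip_force: 82.4
[ 0.55526283 -0.08937907  0.23688091] [-0.94300363  0.78937157 -0.01778888] [ 0.21938107  0.36225096 -0.31413905]
time_s: 4.92
tool_pos: [0.5553, -0.0894, 0.2369]
tcp_rot: [-0.0, 0.418, 0.908, -0.0]
force: [-1.9, 1.0, 0.9]
finger_gap: 0.51
grip_force: 82.6
[-2.78812050e-01  1.45287866e-01  1.92910814e-01  1.61854202e+00
 -1.51194691e-04  5.83991910e-01] [ 0.55525319 -0.08941215  0.23687149] [-4.91671517e-05  4.18144738e-01  9.08380410e-01 -8.40472451e-05] [-1.94383409  0.95212318  0.89577826] [0.0521099  0.50853853 0.29862983] 43.348018146524524
```

View pics/w3.png

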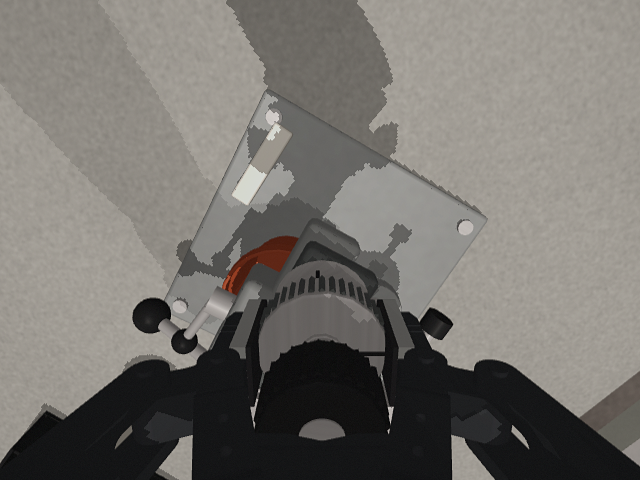

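In this view the knob pointer has rotated out of sight relative to the gripper, so the knob stayed put. A dark ring mark moved from (340,275) to (318,272), so there may have been a little slip. I'll back off another 20° for margin, then release and rise to the knob.

```bash
python3 -m crank '[{"translation":[0,0,0],"turn":[0,0,-4],"fingers":-1},{"translation":[0,0,0],"turn":[0,0,-4],"fingers":-1},{"translation":[0,0,0],"turn":[0,0,-4],"fingers":-1},{"translation":[0,0,0],"turn":[0,0,-4],"fingers":-1},{"translation":[0,0,0],"turn":[0,0,-4],"fingers":-1}]' && python3 -c "
from h import *
s=state();print(s['tool_pos'],s['force'],s['moment'],s['q'][5]);im=snapshot('wrist');cv2.imwrite('pics/w4.png',im)
a=cv2.imread('pics/w2.png');b=cv2.imread('pics/w3.png')
cv2.imwrite('pics/c4.png',np.hstack([cv2.resize(i[245:365,250:400],None,fx=1.7,fy=1.7) for i in(a,b,im)]))"
python3 -m crank '[{"translation":[0,0,0],"turn":[0,0,0],"fingers":1},{"translation":[0,0,0],"turn":[0,0,0],"fingers":1},{"translation":[0,0,0],"turn":[0,0,0],"fingers":1},{"translation":[0,0,0],"turn":[0,0,0],"fingers":1},{"translation":[0,0,0],"turn":[0,0,0],"fingers":1},{"translation":[0,0,-10],"turn":[0,0,0],"fingers":1},{"translation":[0,0,-10],"turn":[0,0,0],"fingers":1},{"translation":[0,0,-10],"turn":[0,0,0],"fingers":1},{"translation":[0,0,-5],"turn":[0,0,0],"fingers":1},{"translation":[0,0,0],"turn":[0,0,0],"fingers":1},{"translation":[0,0,0],"turn":[0,0,0],"fingers":1},{"translation":[0,0,0],"turn":[0,0,0],"fingers":1}]'
python3 - <<'E'
from h import *
s=state();print(s["q"][5],s["tool_pos"],s["tcp_rot"],s["force"],s["moment"])
E
```

```text
time_s: 5.38
tool_pos: [0.5552, -0.0894, 0.2369]
tcp_rot: [-0.0, 0.253, 0.967, 0.0]
force: [-2.7, 2.0, 1.6]
finger_gap: 0.513
grip_force: 82.6
[ 0.55522691 -0.08941661  0.23685452] [-2.70037839  1.97256456  1.61438628] [ 0.14396235  0.52007831 -0.33582702] 0.2333199123228477
time_s: 6.43
tool_pos: [0.5555, -0.0895, 0.2712]
tcp_rot: [-0.0, 0.254, 0.967, 0.0]
force: [0.6, 0.6, -1.0]
finger_gap: 1.004
grip_force: 0.0
0.23365400425424981 [ 0.55547557 -0.08951062  0.27122371] [-3.76029068e-05  2.53507305e-01  9.67333471e-01  1.10116514e-06] [ 0.58836017  0.57862909 -1.01782767] [ 0.0150196  -0.02772629  0.00666715]
```

View pics/c4.png

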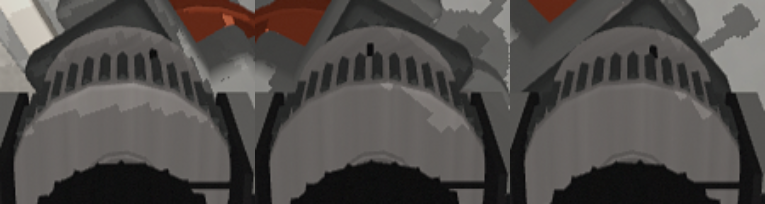

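The crop shows the knurl keeping its place relative to the fingers, with only the bush mark shifting. The ring turned with the grip (running torque 0.33) and is slack. Next I'll rewind the tool and grip the knob.

```bash
python3 -m crank '[{"translation":[0,0,0],"turn":[0,0,-6],"fingers":1},{"translation":[0,0,0],"turn":[0,0,-6],"fingers":1},{"translation":[0,0,0],"turn":[0,0,-6],"fingers":1},{"translation":[0,0,0],"turn":[0,0,-6],"fingers":1},{"translation":[0,0,0],"turn":[0,0,-6],"fingers":1},{"translation":[0,0,0],"turn":[0,0,0],"fingers":1},{"translation":[0,0,0],"turn":[0,0,0],"fingers":-1},{"translation":[0,0,0],"turn":[0,0,0],"fingers":-1},{"translation":[0,0,0],"turn":[0,0,0],"fingers":-1},{"translation":[0,0,0],"turn":[0,0,0],"fingers":-1},{"translation":[0,0,0],"turn":[0,0,0],"fingers":-1},{"translation":[0,0,0],"turn":[0,0,0],"fingers":-1},{"translation":[0,0,0],"turn":[0,0,0],"fingers":-1},{"translation":[0,0,0],"turn":[0,0,0],"fingers":-1},{"translation":[0,0,0],"turn":[0,0,0],"fingers":-1},{"translation":[0,0,0],"turn":[0,0,0],"fingers":-1},{"translation":[0,0,0],"turn":[0,0,0],"fingers":-1}]' 40 && cat > m.py <<'E'
from h import *
s=state();print("q6",s["q"][5].round(4),s["tool_pos"].round(4),"F",s["force"].round(1),"M",s["moment"].round(3),"gap",s["finger_gap"]*85)
E
python3 m.py
python3 -m crank '[{"translation":[0,0,0.1],"turn":[0,0,5],"fingers":-1},{"translation":[0,0,0.1],"turn":[0,0,5],"fingers":-1},{"translation":[0,0,0.1],"turn":[0,0,5],"fingers":-1},{"translation":[0,0,0.1],"turn":[0,0,5],"fingers":-1}]'; python3 m.py
```

```text
time_s: 7.85
tool_pos: [0.5554, -0.0894, 0.2714]
tcp_rot: [0.0, -0.005, 1.0, 0.0]
force: [-0.2, 0.7, 1.8]
finger_gap: 0.387
grip_force: 39.9
q6 -0.2899 [ 0.5554 -0.0894  0.2714] F [-0.2  0.7  1.8] M [ 0.12   0.168 -0.01 ] gap 32.92617016817954
time_s: 8.18
tool_pos: [0.5554, -0.0895, 0.271]
tcp_rot: [-0.0, 0.17, 0.985, 0.0]
force: [-0.5, 0.0, 1.3]
finger_gap: 0.386
grip_force: 40.0
q6 0.0631 [ 0.5554 -0.0895  0.271 ] F [-0.5  0.   1.3] M [0.112 0.115 0.113] gap 32.851037429492514
```

```bash
python3 -m crank '[{"translation":[0,0,0.1],"turn":[0,0,5],"fingers":-1},{"translation":[0,0,0.1],"turn":[0,0,5],"fingers":-1},{"translation":[0,0,0.1],"turn":[0,0,5],"fingers":-1},{"translation":[0,0,0.1],"turn":[0,0,5],"fingers":-1},{"translation":[0,0,0.1],"turn":[0,0,5],"fingers":-1},{"translation":[0,0,0.1],"turn":[0,0,5],"fingers":-1}]' >/dev/null; python3 m.py
python3 -m crank '[{"translation":[0,0,0.1],"turn":[0,0,4],"fingers":-1},{"translation":[0,0,0.1],"turn":[0,0,4],"fingers":-1},{"translation":[0,0,0.1],"turn":[0,0,4],"fingers":-1}]'>/dev/null; python3 m.py
python3 -m crank '[{"translation":[0,0,0.1],"turn":[0,0,4],"fingers":-1},{"translation":[0,0,0.1],"turn":[0,0,4],"fingers":-1}]'>/dev/null; python3 m.py
```

```text
q6 0.5866 [ 0.5554 -0.0896  0.2703] F [-1.6  0.2  1.3] M [0.079 0.064 0.103] gap 32.70825025072273
q6 0.7953 [ 0.5554 -0.0896  0.2701] F [-1.6  0.   1.1] M [0.059 0.085 0.043] gap 32.60731031395569
q6 0.9349 [ 0.5553 -0.0896  0.2699] F [-0.5 -0.1  1.2] M [0.085 0.101 0.056] gap 32.80884430646511
```

```bash
R='';for i in 1;do python3 -m crank '[{"translation":[0,0,0.1],"turn":[0,0,4],"fingers":-1},{"translation":[0,0,0.1],"turn":[0,0,4],"fingers":-1}]'>/dev/null; python3 m.py;done
python3 -m crank '[{"translation":[0,0,0.1],"turn":[0,0,4],"fingers":-1}]'>/dev/null; python3 m.py
python3 -m crank '[{"translation":[0,0,0.1],"turn":[0,0,4],"fingers":-1}]'>/dev/null; python3 m.py
python3 -m crank '[{"translation":[0,0,0.1],"turn":[0,0,4],"fingers":-1}]'>/dev/null; python3 m.py
```

```text
q6 1.0745 [ 0.5553 -0.0896  0.2697] F [-1.5 -0.5  1.4] M [0.078 0.145 0.031] gap 32.7215228479401
q6 1.1443 [ 0.5553 -0.0896  0.2696] F [-0.7  0.3  1.1] M [0.027 0.161 0.06 ] gap 32.56915915678278
q6 1.2141 [ 0.5553 -0.0896  0.2695] F [-0.1  0.3  1.1] M [0.091 0.179 0.14 ] gap 32.87988940276122
q6 1.2839 [ 0.5553 -0.0896  0.2694] F [-1.2  0.6  1.8] M [0.019 0.08  0.061] gap 32.68927124123352
```

```bash
for k in 0; do python3 -m crank '[{"translation":[0,0,0.1],"turn":[0,0,3],"fingers":-1}]'>/dev/null; python3 m.py
python3 -m crank '[{"translation":[0,0,0],"turn":[0,0,3],"fingers":-1}]'>/dev/null; python3 m.py
python3 -m crank '[{"translation":[0,0,0.1],"turn":[0,0,3],"fingers":-1}]'>/dev/null; python3 m.py
python3 -m crank '[{"translation":[0,0,0.1],"turn":[0,0,3],"fingers":-1}]'>/dev/null; python3 m.py; done | cut -d' ' -f1-2,6-30
```

```text
q6 1.336  0.2693] F [-0.2  0.9  1.2] M [0.152 0.164 0.088] gap 32.518572764455655
q6 1.3878  0.2693] F [-1.  -0.3  0.9] M [0.054 0.141 0.092] gap 32.4321765466109
q6 1.4401  0.2692] F [-1.2 -0.5  1. ] M [0.052 0.214 0.077] gap 32.60676969752344
q6 1.4925  0.2691] F [-0.9 -0.4  1.8] M [0.055 0.182 0.058] gap 32.580275616617534
```

```bash
{ python3 -m crank '[{"translation":[0,0,0.1],"turn":[0,0,3],"fingers":-1}]'>/dev/null; python3 m.py
python3 -m crank '[{"translation":[0,0,0],"turn":[0,0,3],"fingers":-1}]'>/dev/null; python3 m.py
python3 -m crank '[{"translation":[0,0,0.1],"turn":[0,0,3],"fingers":-1}]'>/dev/null; python3 m.py
python3 -m crank '[{"translation":[0,0,0.1],"turn":[0,0,3],"fingers":-1}]'>/dev/null; python3 m.py; } | cut -d' ' -f1-2,6-30
```

```text
q6 1.5449  0.2691] F [-0.7  0.4  0.9] M [0.07  0.198 0.069] gap 32.871796678757526
q6 1.5973  0.269 ] F [-1.7  0.4  0.3] M [0.034 0.144 0.027] gap 32.47036045281265
q6 1.6496  0.269 ] F [-0.9 -0.3  1. ] M [0.099 0.212 0.063] gap 32.55203849347216
q6 1.7019  0.2689] F [-0.9  0.2  0.8] M [0.078 0.171 0.015] gap 32.93376947051861
```

```bash
{ python3 -m crank '[{"translation":[0,0,0.1],"turn":[0,0,3],"fingers":-1}]'>/dev/null; python3 m.py
python3 -m crank '[{"translation":[0,0,0],"turn":[0,0,3],"fingers":-1}]'>/dev/null; python3 m.py
python3 -m crank '[{"translation":[0,0,0.1],"turn":[0,0,3],"fingers":-1}]'>/dev/null; python3 m.py
python3 -m crank '[{"translation":[0,0,0.1],"turn":[0,0,3],"fingers":-1}]'>/dev/null; python3 m.py; python3 -m crank '[{"translation":[0,0,0.1],"turn":[0,0,3],"fingers":-1}]'>/dev/null; python3 m.py;} | cut -d' ' -f1-2,6-30
```

```text
q6 1.7543  0.2688] F [-2.   0.3  2.1] M [0.018 0.216 0.07 ] gap 32.985875310467854
q6 1.8067  0.2688] F [-1.1  0.   0.4] M [0.105 0.188 0.073] gap 32.34571493315262
q6 1.859  0.2687] F [-1.9  0.4  1.1] M [0.076 0.253 0.141] gap 32.71270938972969
q6 1.9113  0.2686] F [-1.6  0.2  0. ] M [0.03  0.29  0.037] gap 32.774157899898235
q6 1.9636  0.2686] F [-1.2  0.6  1.8] M [0.082 0.256 0.087] gap 32.54148291956731
```

```bash
{ python3 -m crank '[{"translation":[0,0,0.1],"turn":[0,0,3],"fingers":-1}]'>/dev/null; python3 m.py
python3 -m crank '[{"translation":[0,0,0],"turn":[0,0,3],"fingers":-1}]'>/dev/null; python3 m.py
python3 -m crank '[{"translation":[0,0,0.1],"turn":[0,0,3],"fingers":-1}]'>/dev/null; python3 m.py
python3 -m crank '[{"translation":[0,0,0.1],"turn":[0,0,3],"fingers":-1}]'>/dev/null; python3 m.py;} | cut -d' ' -f1-2,6-30
```

```text
q6 2.0159  0.2685] F [-0.8 -0.6  1.9] M [0.088 0.306 0.194] gap 32.624978869076855
q6 2.0682  0.2685] F [-1.9  1.3  2. ] M [0.076 0.241 0.109] gap 32.58467188141038
q6 2.1205  0.2684] F [-1.3  0.7  1.7] M [0.131 0.302 0.135] gap 32.79640300502867
q6 2.1728  0.2684] F [-1.6  0.6  2.8] M [0.084 0.282 0.198] gap 32.69786636702314
```

```bash
{ python3 -m crank '[{"translation":[0,0,0],"turn":[0,0,2],"fingers":-1}]'>/dev/null; python3 m.py
python3 -m crank '[{"translation":[0,0,0],"turn":[0,0,2],"fingers":-1}]'>/dev/null; python3 m.py; } | cut -d' ' -f1-2,6-30
python3 -c "
from h import *
v=[]
for i in range(8): snapshot('wrist');s=state();v.append((s['q'][5],s['moment'][2]))
print(np.round(v,3),np.mean(v,0))"
```

```text
q6 2.2074  0.2684] F [-1.5 -0.9  0.6] M [0.09  0.245 0.187] gap 32.750774441299114
q6 2.2417  0.2683] F [-1.2  0.9  2.4] M [0.082 0.323 0.212] gap 32.60524454915986
[[2.243 0.079]
 [2.24  0.044]
 [2.24  0.041]
 [2.24  0.063]
 [2.24  0.107]
 [2.24  0.064]
 [2.24  0.082]
 [2.24  0.109]] [2.24043518 0.07357542]
```

The running torque was about 0.07. It now peaks around 0.19–0.21 while moving, so the tip bears with about 0.11 N m above running. I'll release, rewind, and go back down to the ring.

```bash
python3 -m crank '[{"translation":[0,0,0],"turn":[0,0,0],"fingers":1},{"translation":[0,0,0],"turn":[0,0,0],"fingers":1},{"translation":[0,0,0],"turn":[0,0,0],"fingers":1},{"translation":[0,0,0],"turn":[0,0,0],"fingers":1},{"translation":[0,0,0],"turn":[0,0,0],"fingers":1},{"translation":[0,0,0],"turn":[0,0,0],"fingers":1},{"translation":[0,0,0],"turn":[0,0,-7],"fingers":1},{"translation":[0,0,0],"turn":[0,0,-7],"fingers":1},{"translation":[0,0,0],"turn":[0,0,-7],"fingers":1},{"translation":[0,0,0],"turn":[0,0,-7],"fingers":1},{"translation":[0,0,0],"turn":[0,0,-7],"fingers":1},{"translation":[0,0,0],"turn":[0,0,-7],"fingers":1},{"translation":[0,0,0],"turn":[0,0,-7],"fingers":1},{"translation":[0,0,0],"turn":[0,0,-7],"fingers":1},{"translation":[0,0,0],"turn":[0,0,-7],"fingers":1},{"translation":[0,0,0],"turn":[0,0,-7],"fingers":1},{"translation":[0,0,0],"turn":[0,0,-7],"fingers":1},{"translation":[0,0,0],"turn":[0,0,-7],"fingers":1},{"translation":[0,0,0],"turn":[0,0,-7],"fingers":1},{"translation":[0,0,0],"turn":[0,0,-7],"fingers":1}]'>/dev/null;python3 m.py
python3 -m crank '[{"translation":[0,0,8],"turn":[0,0,0],"fingers":1},{"translation":[0,0,8],"turn":[0,0,0],"fingers":1},{"translation":[0,0,8],"turn":[0,0,0],"fingers":1},{"translation":[0,0,8],"turn":[0,0,0],"fingers":1},{"translation":[0,0,0],"turn":[0,0,0],"fingers":1},{"translation":[0,0,0],"turn":[0,0,0],"fingers":1},{"translation":[0,0,0],"turn":[0,0,0],"fingers":1}]'>/dev/null;python3 m.py
python3 -m crank '[{"translation":[0,0,0],"turn":[0,0,0],"fingers":-1},{"translation":[0,0,0],"turn":[0,0,0],"fingers":-1},{"translation":[0,0,0],"turn":[0,0,0],"fingers":-1},{"translation":[0,0,0],"turn":[0,0,0],"fingers":-1},{"translation":[0,0,0],"turn":[0,0,0],"fingers":-1},{"translation":[0,0,0],"turn":[0,0,0],"fingers":-1},{"translation":[0,0,0],"turn":[0,0,0],"fingers":-1},{"translation":[0,0,0],"turn":[0,0,0],"fingers":-1},{"translation":[0,0,0],"turn":[0,0,0],"fingers":-1},{"translation":[0,0,0],"turn":[0,0,0],"fingers":-1}]' 80;python3 m.py
```

```text
q6 0.5242 [ 0.5555 -0.0895  0.268 ] F [-0.6  1.   0.1] M [ 0.005 -0.036 -0.034] gap 84.57714344412898
q6 0.5307 [ 0.5553 -0.0895  0.2359] F [-0.5  0.9 -0.2] M [-0.017  0.017 -0.01 ] gap 85.10498365703701
time_s: 14.58
tool_pos: [0.5556, -0.0897, 0.237]
tcp_rot: [0.001, 0.394, 0.919, -0.0]
force: [-0.9, -0.1, 5.0]
finger_gap: 0.51
grip_force: 81.4
q6 0.5304 [ 0.5556 -0.0897  0.237 ] F [-0.9 -0.1  5. ] M [-0.092  0.356  0.008] gap 43.37030623208058
```

```bash
python3 -m crank '[{"translation":[0,0,0],"turn":[0,0,4],"fingers":-1},{"translation":[0,0,0],"turn":[0,0,4],"fingers":-1},{"translation":[0,0,0],"turn":[0,0,4],"fingers":-1},{"translation":[0,0,0],"turn":[0,0,4],"fingers":-1},{"translation":[0,0,0],"turn":[0,0,4],"fingers":-1},{"translation":[0,0,0],"turn":[0,0,4],"fingers":-1}]'>/dev/null; python3 m.py
python3 -m crank '[{"translation":[0,0,0],"turn":[0,0,4],"fingers":-1},{"translation":[0,0,0],"turn":[0,0,4],"fingers":-1},{"translation":[0,0,0],"turn":[0,0,4],"fingers":-1}]'>/dev/null; python3 m.py
python3 -m crank '[{"translation":[0,0,0],"turn":[0,0,4],"fingers":-1},{"translation":[0,0,0],"turn":[0,0,4],"fingers":-1}]'>/dev/null; python3 m.py
python3 -m crank '[{"translation":[0,0,0],"turn":[0,0,4],"fingers":-1},{"translation":[0,0,0],"turn":[0,0,4],"fingers":-1}]'>/dev/null; python3 m.py
```

```text
q6 0.9516 [ 0.5554 -0.0898  0.237 ] F [-1.6 -0.8  5.1] M [-0.209  0.498  0.358] gap 43.48505292299674
q6 1.161 [ 0.5554 -0.0898  0.237 ] F [-2.5 -0.8  6.2] M [-0.176  0.559  0.321] gap 43.380849186241356
q6 1.3006 [ 0.5553 -0.0898  0.237 ] F [-2.6 -1.   5.6] M [-0.153  0.547  0.295] gap 43.30054233737694
q6 1.4403 [ 0.5552 -0.0898  0.237 ] F [-1.4 -0.9  5.1] M [-0.192  0.55   0.363] gap 43.06181092653042
```

```bash
{ python3 -m crank '[{"translation":[0,0,0],"turn":[0,0,4],"fingers":-1}]'>/dev/null; python3 m.py
python3 -m crank '[{"translation":[0,0,0],"turn":[0,0,4],"fingers":-1}]'>/dev/null; python3 m.py
python3 -m crank '[{"translation":[0,0,0],"turn":[0,0,4],"fingers":-1}]'>/dev/null; python3 m.py
python3 -m crank '[{"translation":[0,0,0],"turn":[0,0,4],"fingers":-1}]'>/dev/null; python3 m.py;} | cut -d' ' -f1-2,6-30
```

```text
q6 1.5101  0.237 ] F [-2.3 -0.1  6.1] M [-0.144  0.624  0.314] gap 43.43011295957452
q6 1.5798  0.237 ] F [-3.4 -0.7  6.4] M [-0.101  0.609  0.384] gap 43.761853898408
q6 1.6495  0.237 ] F [-2.4 -1.5  6.4] M [-0.115  0.675  0.398] gap 43.485734690489735
q6 1.7191  0.237 ] F [-2.7 -1.4  5.9] M [-0.092  0.642  0.563] gap 43.40566045660891
```

```bash
{ python3 -m crank '[{"translation":[0,0,0],"turn":[0,0,3],"fingers":-1}]'>/dev/null; python3 m.py
python3 -m crank '[{"translation":[0,0,0],"turn":[0,0,2],"fingers":-1}]'>/dev/null; python3 m.py;} | cut -d' ' -f1-2,6-30
```

```text
q6 1.771  0.237 ] F [-2.4 -0.3  6.3] M [-0.16   0.674  0.521] gap 43.576284923316436
q6 1.805  0.237 ] F [-2.9 -0.9  6.3] M [-0.083  0.69   0.545] gap 43.57679369948142
```

```bash
{ python3 -m crank '[{"translation":[0,0,0],"turn":[0,0,3],"fingers":-1}]'>/dev/null; python3 m.py
python3 -m crank '[{"translation":[0,0,0],"turn":[0,0,2],"fingers":-1}]'>/dev/null; python3 m.py
python3 -m crank '[{"translation":[0,0,0],"turn":[0,0,1.5],"fingers":-1}]'>/dev/null; python3 m.py;} | cut -d' ' -f1-2,6-30
```

```text
q6 1.8569  0.237 ] F [-2.1 -0.6  6.2] M [-0.116  0.652  0.612] gap 43.46853018701336
q6 1.892  0.237 ] F [-2.5 -0.9  5.7] M [-0.164  0.62   0.477] gap 43.70537962118345
q6 1.9177 -0.0898  0.237 ] F [-2.8 -1.3  6.1] M [-0.068  0.642  0.577] gap 43.655884805799815
```

```bash
{ python3 -m crank '[{"translation":[0,0,0],"turn":[0,0,1.5],"fingers":-1}]'>/dev/null; python3 m.py
python3 -m crank '[{"translation":[0,0,0],"turn":[0,0,1.5],"fingers":-1}]'>/dev/null; python3 m.py;} | cut -d' ' -f1-2,6-30
python3 -c "
from h import *
v=[]
for i in range(6): snapshot('wrist');s=state();v.append((s['q'][5],s['moment'][2]))
print(np.round(v,3).tolist())"
```

```text
q6 1.9434  0.237 ] F [-2.6 -1.6  6.4] M [-0.087  0.683  0.669] gap 43.600167132142076
q6 1.9694 -0.0898  0.237 ] F [-3.3 -0.9  5.6] M [-0.125  0.657  0.561] gap 43.32306192856882
[[1.971, 0.299], [1.97, 0.213], [1.97, 0.242], [1.97, 0.164], [1.969, 0.274], [1.969, 0.268]]
```

```bash
python3 -m crank '[{"translation":[0,0,0],"turn":[0,0,0],"fingers":1},{"translation":[0,0,0],"turn":[0,0,0],"fingers":1},{"translation":[0,0,0],"turn":[0,0,0],"fingers":1},{"translation":[0,0,0],"turn":[0,0,0],"fingers":1},{"translation":[0,0,0],"turn":[0,0,0],"fingers":1},{"translation":[0,0,0],"turn":[0,0,0],"fingers":1},{"translation":[0,0,-15],"turn":[0,0,0],"fingers":1},{"translation":[0,0,-20],"turn":[0,0,0],"fingers":1},{"translation":[0,0,-20],"turn":[0,0,0],"fingers":1},{"translation":[0,0,-20],"turn":[0,0,0],"fingers":1},{"translation":[0,0,-20],"turn":[0,0,0],"fingers":1},{"translation":[0,0,-20],"turn":[0,0,0],"fingers":1},{"translation":[0,0,0],"turn":[0,0,0],"fingers":1},{"translation":[0,0,0],"turn":[0,0,0],"fingers":1},{"translation":[0,0,0],"turn":[0,0,0],"fingers":1}]'
python3 -c "
from h import *
cv2.imwrite('pics/w9.png',snapshot('wrist'))"
```

```text
time_s: 18.13
tool_pos: [0.5555, -0.0895, 0.3502]
tcp_rot: [-0.0, 0.902, 0.432, -0.0]
force: [0.5, -0.7, -1.1]
finger_gap: 0.995
grip_force: 0.0
```

View pics/w9.png

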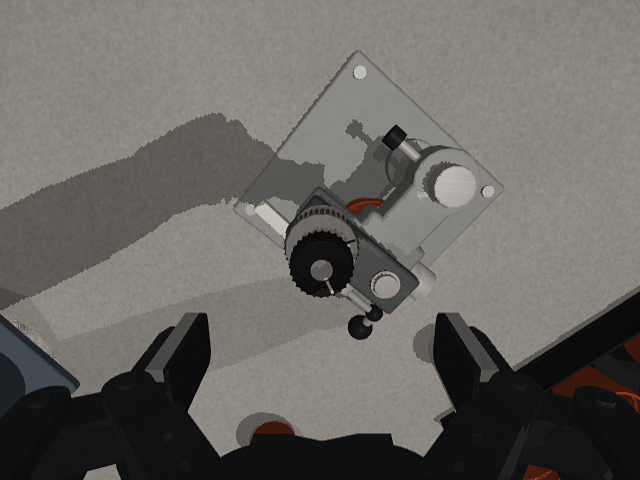

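The final view shows the knob at (321,270) with its pointer toward (332,290), everything else undisturbed and the fingers clear. I'll compute the pointer's actual world rotation against the first view to check the springback.

```bash
python3 - <<'E'
from h import *
p1=np.load("w1.npy",allow_pickle=True).item();p9=camera_params("wrist")
for f,p,z in(("w1",p1,.288),("w9",p9,.285)):
    im=cv2.imread(f"pics/{f}.png");g=im[225:310,280:365].min(2)
    m=(g>105).astype(np.uint8)
    # bright pixels on the knob's dark face
    c=onz("wrist",(321.3,270),z,p)
    P=[];D=[]
    for v,u in np.argwhere(m):
        X=onz("wrist",(u+280,v+225),z,p);r=np.linalg.norm((X-c)[:2])
        if r<.005:D.append(X[:2])
        elif .0075<r<.0135:P.append(X[:2])
    d=np.mean(D,0);P=np.array(P)-d;a=np.degrees(np.arctan2(P[:,1],P[:,0]))
    print(f,len(D),len(P),d.round(4),np.median(a),a.std())
E
```

```text
w1 15 28 [ 0.5576 -0.0893] 41.24427825006926 3.98478538786147
w9 8 2 [ 0.5551 -0.0876] -103.17512733005881 0.999513805469114
```

```bash
python3 - <<'E'
from h import *
p1=np.load("w1.npy",allow_pickle=True).item();p9=camera_params("wrist")
for f,p,z in(("w1",p1,.288),("w9",p9,.285)):
  g=cv2.imread(f"pics/{f}.png").min(2)
  for th in(60,75,90):
    m=np.zeros_like(g);cv2.circle(m,(321,268),27,1,-1);m&=(g>th).astype(np.uint8)
    n,l,st,ce=cv2.connectedComponentsWithStats(m)
    k=l[270,321];uv=np.argwhere((l==k)&(k>0))[:,::-1] if k else np.zeros((0,2))
    if not len(uv):print(f,th,"none");continue
    X=np.array([onz("wrist",u,z,p)[:2] for u in uv]);
    allp=np.argwhere(m)[:,::-1];Y=np.array([onz("wrist",u,z,p)[:2] for u in allp])
    c=np.array([.5555,-.0895]);r=np.linalg.norm(Y-c,axis=1);Q=Y[(r>.0065)&(r<.0125)]
    v=np.linalg.svd(Q-Q.mean(0))[2][0];o=(Q.mean(0)-c);v=v*np.sign(v@o)
    print(f,th,len(X),X.mean(0).round(4),len(Q),"mean dir",np.degrees(np.arctan2(o[1],o[0])).round(1),"line",np.degrees(np.arctan2(v[1],v[0])).round(1))
E
```

```text
w1 60 370 [ 0.5552 -0.089 ] 36 mean dir 37.5 line 6.0
w1 75 356 [ 0.5552 -0.089 ] 32 mean dir 35.7 line 10.6
w1 90 none
w9 60 402 [ 0.5546 -0.0896] 51 mean dir -138.2 line -91.7
w9 75 382 [ 0.5547 -0.0895] 41 mean dir -132.5 line -91.5
w9 90 none
```

```bash
python3 -c "
from h import *
a,b=[cv2.imread(f'pics/{f}.png')[225:310,280:365] for f in('w1','w9')]
cv2.imwrite('pics/c9.png',np.hstack([np.clip(cv2.resize(i,(400,400),interpolation=cv2.INTER_NEAREST).astype(int)*3//2,0,255).astype(np.uint8) for i in(a,b)]))"
```

```text
(no output)
```

View pics/c9.png

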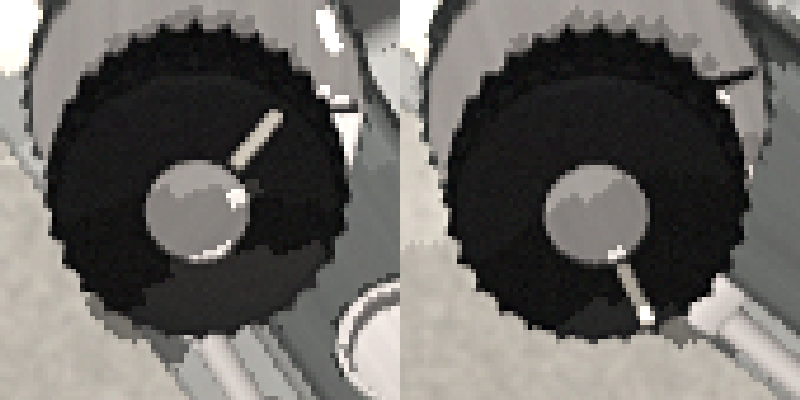

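```bash
python3 - <<'E'
from h import *
p1=np.load("w1.npy",allow_pickle=True).item();p9=camera_params("wrist")
def W(p,x,y,z,o=0): return onz("wrist",(280+(x-o+.0)/4.706-.5,225+y/4.706-.5),z,p)[:2]
for n,p,z,o,k,rm in(("w1",p1,.288,0,[(198,212),(236,162),(278,115)],(345,107)),("w9",p9,.285,400,[(597,214),(622,265),(648,322)],(735,78))):
    a=[W(p,*q,z,o) for q in k];f=lambda d:np.degrees(np.arctan2(d[1],d[0])).round(1)
    r=W(p,*rm,.2515,o)-a[0]
    print(n,a[0].round(4),f(a[2]-a[0]),f(a[2]-a[1]),"ring",f(r),np.linalg.norm(r).round(4))
E
```

```text
w1 [ 0.5552 -0.0892] 30.9 28.6 ring -19.1 0.0199
w9 [ 0.5549 -0.0887] -105.1 -105.9 ring -20.6 0.0191
```

The knob pointer has turned 135° clockwise net. That is about 11° past first touch, or roughly 14 N after springback. The ring is back at its original tight position (+1.5°). The fingers are clear, so I'm handing it in.

```bash
python3 -c "
from rig import *
print(finish_job())"
```

```text
the job is handed in; nothing more can be done
None
```

The depth stop is screwed down to bear lightly on the button (about 14 N, estimated from torque and knob rotation), the lock ring is firm again, the arm is clear, and the job was handed in at about 18 s; no verdict came back.

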